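# Knock the bench stop down beside the bat blank

### The job

A cricket bat blank is clamped on the shaping board, and the square wooden stop in the row beyond its toe is in the way of the drawknife. Pick up the turned wooden mallet by its handle and, holding it, knock the square stop down level with the board with a brisk blow or two of the mallet's head (no slow pushing, no fingers on the stop), leaving the two round pegs standing as they are. Then stand the mallet back on its head on the bench top, off the board, and let go.

Things in the scene. Friction and masses are not known exactly. Their poses are not given: they have to be found in the camera images.
- mallet: turned wooden mallet, 0.35 kg, 160 mm tall, standing on its head on the bench at the -y side of the board. Origin: centre of the flat striking face, its underside; z up the handle; round about z. Head 64 mm diameter at the face, 70 mm at most, 68 mm tall. Handle round, 28 mm diameter, 68 to 160 mm above the face. Near it stand a plain cane rod (130 mm tall, no head), a plane, a tin, an offcut
- stop_top (a point): centre of the top face of the square stop, a 28 x 28 mm wooden post; moves with it. The shaping board is a fixed dark plank, top 50 mm above the bench. The stop is one of three posts in a row, 85 mm apart, at any of the three places; the others are round pegs. The bat's toe begins 80 mm from the row, towards +y (board yaw up to 15 degrees); it stands 45 mm, its clamp 85 mm above the board
- stop (a joint): how far the square stop is driven down, m: 0 = 40 mm proud of the board, 0.039 = 1 mm proud, practically level (end of travel). Moves straight down. A spring leaf grips it in its hole: it takes about 9 to 13 N to drive and stays where it is left
- peg_a (a joint): how far one of the two round pegs (22 mm diameter) is driven down, m; 0 = 40 mm proud; spring and travel as the stop's. To be left as it is
- peg_b (a joint): the same for the other round peg. To be left as it is
Not all that is in view belongs to the job. What is shaped like the mallet but green or turquoise is not meant.

How it is judged:
On the way, in this order (a step that is already met when the one before it is completed fails the run):
1. the mallet is lifted off the bench in the gripper (height (world z) of mallet above 0.03 m and contact force between the fingers and mallet above 1 N), for 0.2 s.
2. a blow of the held mallet drives the square stop down briskly (faster than 40 mm/s) (contact force between mallet and stop above 0.5 N and contact force between the fingers and mallet above 1 N and velocity of joint stop above 0.04 m/s).
At the end, for the whole second after the job is handed in: the square stop is within 10 mm of level with the board, the round pegs still stand at least 25 mm proud, and the mallet stands at rest and released on the bench top on its head (within 10 degrees of upright, not on the board) (value of joint stop above 0.03 m and value of joint each of peg_a, peg_b below 0.015 m and height (world z) of mallet below 0.01 m and angle between mallet's own z axis and vertical below 0.17 rad and linear speed of mallet below 0.03 m/s); the robot touches nothing.
It fails at once if the gripper or arm touches the square stop (contact force between any of the fingers, the arm and stop above 1 N).
It fails at once if a round peg is knocked down (value of joint any of peg_a, peg_b above 0.015 m).
It also fails if it takes over 45 s, if anything falls off the work surface, if the arm or the gripper's body presses on something with over 40 N, if the wrist force passes 120 N, or if a joint passes its speed limit or range.

### The arm

A 6-joint arm with a two-finger parallel gripper is mounted at the origin on the work surface. World frame = base frame: x ahead of the robot, y to its left, z up, the work surface at z = 0. Lengths are in m, angles in rad, forces in N, time in s.
With the tool pointing down it reaches from about 0.325 to 0.875 m from the base axis. Payload 4.4 kg.
Tool frame: the origin (TCP) lies at the centre of the arm's flange, where the gripper is bolted on; the fingertips stand 173 mm ahead of it and the grasp point (between the pads) lies 155 mm ahead of it; z points along the fingers, y is the direction in which the jaws open and shut (so a half turn about z gives the same grasp; the last joint's range is limited). The gripper opens to 85 mm and grips with 20 to 120 N. Pads are 22 mm wide; open, the fingers measure 114 mm over their backs; the gripper's body (76 mm by 85 mm) begins 54 mm behind the grasp point. The pads swing forward as they close: fully open they stand 13 mm farther back than shut.
Start: joints at [1.185, 0.207, 1.542, -0, 1.393, -0.15], TCP at [0.134, 0.559, 0.405] pointing down, gripper open.
Joint ranges: [-2.73, 2.73], [-0.86, 2.22], [0.23, 2.46], [-1.11, 4.25], [0.08, 2.63], [-2.82, 2.82]. Speed limits (rad/s): [2.79, 2.79, 3.14, 3.14, 3.14, 3.14].

### API

Orientations are given as a unit quaternion [w, x, y, z].
In Python, from plant import * gives the robot as it stands.
- The arm moves only by the tool send_rows, never from a script. Its argument "increments" is a list of rows, each a list of 5 numbers: the shift along the tool's x, y, z in m, then the turn about the tool's z in rad, then the opening, from 0 (shut) to 1 (fully open). A call has 1 to 20 rows; each row shifts and turns the commanded pose from where the row before left it, along the tool's axes as they then stand; what a row does not reach is not made up. A row lasts 1/12 s, in which the tool goes at most 41.7 mm and 7.16 degrees, less where a joint would pass 70% of its speed; a pose out of reach is approached as far as the arm can. A call is refused whole if a number of a shift passes 0.0417 or a number of a turn 0.125, either way. A call with a gripper value outside its range is refused whole. The fingers move at their own pace and stop on an object; the grip force is fixed at half the most. Time passes only in rows, so rows that do not move let the fingers close. It gives the time, the measured TCP pose, the force and the opening at its end, in the units of the state.
- state(): the state, without advancing time (a new reading comes with each control period).
- read_camera(name): name is "side" or "top" or "wrist"; returns a dict with "pixels" (384x512x3 uint8, red, green, blue), "vfov" (degrees; the focal length in pixels is half the picture's height over the tangent of half this angle, whatever the lens; pixels are square), "cx", "cy" (the principal point, pixels), "R" (3x3) and "t" (3): a world point X has camera coordinates R X + t. Camera axes: x right, y down, z forward; pixel columns grow to the right and rows downward; lengths in m; the calibration is good to about 2 mm. A picture is of the moment at which its call begins. There is no depth.
- job_done(): hands the job in, once; it reports no verdict.
The state is a dict: "t": time; "q": joint angles; "joint_vel": joint speeds; "effort": joint torques, N m; "tool_pos": TCP position; "tcp_rot": TCP orientation; "wrist_force": force on the tool from outside, world axes, zero at the start; "torque": the same for the moment, N m; "opening": finger opening in m.
Only numpy, scipy, OpenCV 4.12 (cv2) and the standard library are available. Lean on these libraries where they do the work, as an engineer would, in place of code of your own. Each camera call takes 0.05 s, during which the arm holds its last target.

## Working session

There is one attempt and no reset: what is moved stays moved. The work goes in short steps, Python scripts to look and compute and a tool call to move; the robot and the scene stay as the last step left them, time stands still between calls to the robot, and variables do not carry over. Pictures are saved under pics/ and viewed, and the job is handed in when it is done.

Besides the shell and the picture viewer there is one more tool, called after "Emit:" in YAML: its name, and indented under it one key for each argument. send_rows: Moves the arm, as the interface text tells. Its arguments: {"type":"object","properties":{"increments":{"type":"array","items":{"type":"array","items":{"type":"number"}}}},"required":["increments"]}

```bash
mkdir -p pics; ls
cat > h.py <<'E'
from plant import *
import numpy as np, cv2, pickle
def snap(n,tag):
    c=read_camera(n); cv2.imwrite(f'pics/{tag}.png',cv2.cvtColor(np.array(c['pixels'],dtype=np.uint8),cv2.COLOR_RGB2BGR))
    pickle.dump(c,open(f'{tag}.pkl','wb')); return c
def load(tag): return pickle.load(open(f'{tag}.pkl','rb'))
def ray(c,u,v):
    f=192/np.tan(np.radians(c['vfov'])/2); R=np.array(c['R']);t=np.array(c['t'])
    d=R.T@np.array([(u-c['cx'])/f,(v-c['cy'])/f,1]); return -R.T@t,d
def onz(c,u,v,z):
    o,d=ray(c,u,v); return o+d*(z-o[2])/d[2]
def proj(c,X):
    f=192/np.tan(np.radians(c['vfov'])/2); p=np.array(c['R'])@np.array(X)+np.array(c['t']); return p[0]/p[2]*f+c['cx'],p[1]/p[2]*f+c['cy']
E
python3 - <<'E'
from h import *
for n in ['side','top','wrist']:
    c=snap(n,n+'0'); print(n,c['vfov'],c['cx'],c['cy'],-np.array(c['R']).T@np.array(c['t']),np.round(c['R'],2).tolist())
print(state())
E
```

```text
pics
side 52.58798002814428 251.62979168920455 191.5936871891937 [0.36051082 0.40802845 0.7211414 ] [[-0.92, -0.38, -0.01], [-0.28, 0.7, -0.66], [0.26, -0.61, -0.75]]
top 45.73231147584903 244.2113509953297 187.44032540344202 [ 0.442081   -0.08395167  0.88273847] [[-0.01, -1.0, 0.01], [-0.99, 0.01, -0.16], [0.16, -0.01, -0.99]]
wrist 68.55939145829018 254.50165982060128 192.46904220855023 [0.05987738 0.57615925 0.37279851] [[0.23, 0.97, -0.0], [0.93, -0.22, 0.3], [0.29, -0.07, -0.95]]
{'t': 0.15, 'q': array([ 1.18447881e+00,  2.07248057e-01,  1.54265138e+00, -1.33690706e-05,
        1.39348871e+00, -1.50504902e-01]), 'joint_vel': array([ 0.00019295, -0.00295989, -0.0042921 , -0.00149056, -0.00064712,
       -0.00034691]), 'effort': array([ 9.90989902e-04, -3.83504641e+01, -2.92038900e+01, -8.23193614e-05,
        6.49498310e-03,  1.14160125e-05]), 'tool_pos': array([0.13424563, 0.55881495, 0.40376657]), 'tcp_rot': array([-2.31739386e-04,  1.17632086e-01,  9.93056839e-01, -8.67346866e-04]), 'wrist_force': array([-0.1754716 ,  0.42363624, -0.70384561]), 'torque': array([-0.022703  ,  0.01791796, -0.00164794]), 'opening': 0.08533473407881545}
```

View pics/top0.png

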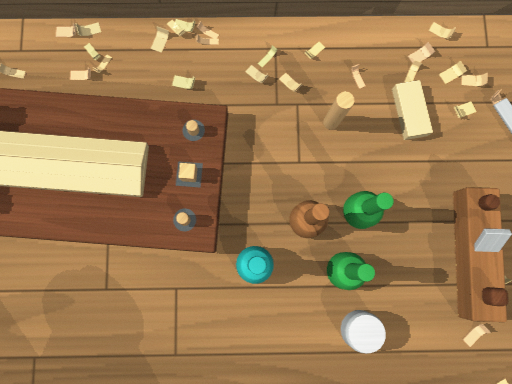

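View pics/side0.png

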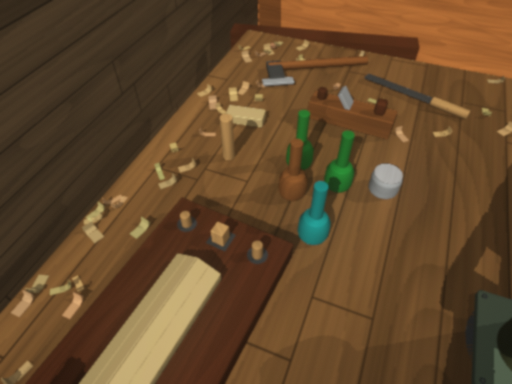

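View pics/wrist0.png

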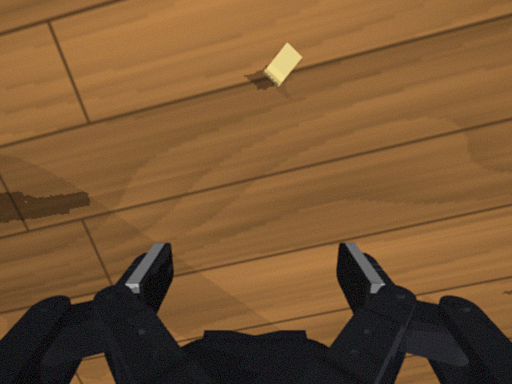

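The top view shows the brown mallet (head near (310,218), handle end near (321,212)). The square stop is the middle post at about (188,172), with round pegs at (192,128) and (184,219). Green mallets stand at (365,208) and (350,270), a turquoise one at (255,265). The side view agrees, and the wrist view shows only bare bench and the fingers.

Run:
```python
from h import *
t=cv2.imread('pics/top0.png'); s=cv2.imread('pics/side0.png')
a=cv2.resize(t[90:260,150:400],None,fx=3.2,fy=3.2,interpolation=cv2.INTER_CUBIC)
b=cv2.resize(s[100:270,160:410],None,fx=3.2,fy=3.2,interpolation=cv2.INTER_CUBIC)
cv2.imwrite('pics/topc.png',a);cv2.imwrite('pics/sidec.png',b)
for n,p in [('top',(321,212)),('top',(310,218)),('top',(188,172)),('side',(296,145)),('side',(221,228)),('top',(302,230))]:
    im=t if n=='top' else s; print(n,p,cv2.cvtColor(im,cv2.COLOR_BGR2HSV)[p[1],p[0]])
```

```text
top (321, 212) [ 14 150 202]
top (310, 218) [ 14 151 128]
top (188, 172) [ 22  98 248]
side (296, 145) [ 13 173 131]
side (221, 228) [ 17 134 192]
top (302, 230) [ 14 154 151]
```

View pics/topc.png

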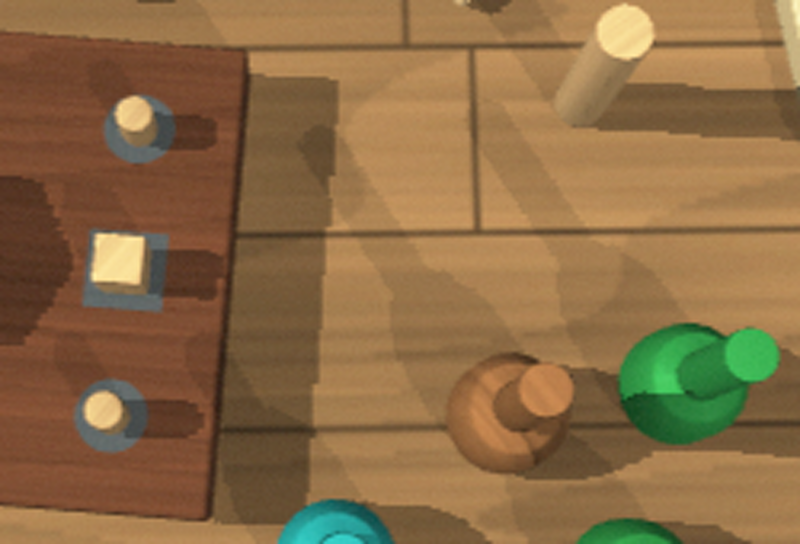

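View pics/sidec.png

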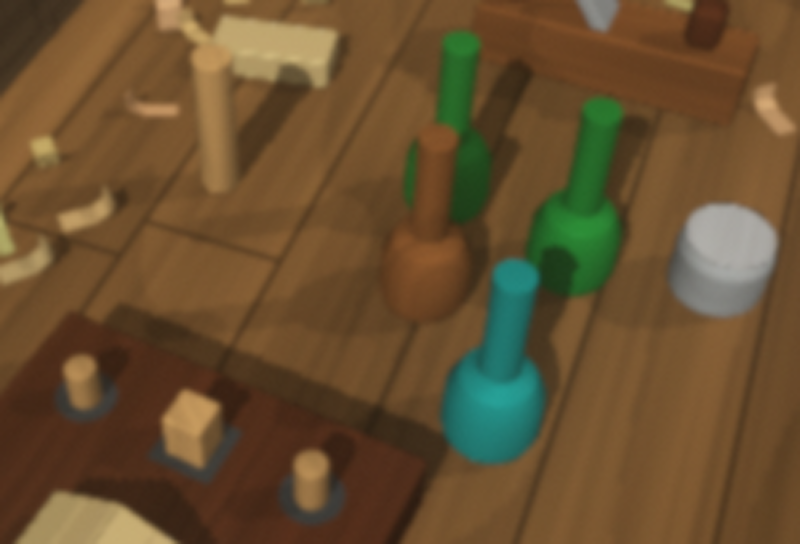

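Run:
```python
from h import *
t=cv2.imread('pics/top0.png'); c=load('top0'); s=load('side0')
hsv=cv2.cvtColor(t,cv2.COLOR_BGR2HSV)
def cen(box,vmin,smax=255):
    x0,y0,x1,y1=box; m=((hsv[y0:y1,x0:x1,2]>vmin)).astype(np.uint8)
    n,l,st,ce=cv2.connectedComponentsWithStats(m); i=1+np.argmax(st[1:,4]); return ce[i]+[x0,y0],st[i]
for name,box,v,z in [('stop',(176,160,200,188),215,.09),('pegA',(183,116,205,140),200,.09),('pegB',(172,208,198,232),200,.09),('handle',(312,202,332,222),180,.16)]:
    ce,st=cen(box,v); print(name,ce,st,onz(c,*ce,z), proj(s,onz(c,*ce,z)))
print('est handle',onz(c,320.6,211.9,.16))
# head outline circle in top: centre (508,412)/3.2, widest ~z 0.035?
print('head',onz(c,150+508/3.2,90+412/3.2,.04))
for nm,(u,v),z in [('turq',(257,264),.16),('g1',(385,201),.16),('g2',(366,272),.16),('tinT',(364,330),.05),('cane',(345,100),.13),('toe',(147,143),.095),('toe2',(143,194),.095),('bc',(228,105),.05),('bc2',(216,251),.05)]: print(nm,onz(c,u,v,z))
for nm,(u,v) in [('handletop side',(160+437/3.2,100+140/3.2))]: print(nm,onz(s,u,v,.16))
print('side stop',onz(s,160+193/3.2,100+410/3.2,.09))
```

```text
stop [186.43317972 170.32718894] [  3   3  16  16 217] [0.60129845 0.01044455 0.09      ] (np.float64(220.17773743638872), np.float64(227.17007464079165))
pegA [191.29545455 125.15909091] [ 3  4 11 11 88] [0.68413135 0.00229559 0.09      ] (np.float64(185.75137520496554), np.float64(212.0460634986413))
pegB [181.77083333 217.77083333] [ 5  5 11 11 96] [0.51710844 0.01795143 0.09      ] (np.float64(257.80695435604446), np.float64(243.32313503731655))
handle [319.93367347 211.49489796] [  1   2  15  16 196] [ 0.51784775 -0.21127603  0.16      ] (np.float64(297.09029285937555), np.float64(142.32379985831486))
est handle [ 0.5171858  -0.21231538  0.16      ]
head [ 0.51715763 -0.21109913  0.04      ]
turq [ 0.43649797 -0.10936516  0.16      ]
g1 [ 0.53348838 -0.31643327  0.16      ]
g2 [ 0.42195599 -0.27969613  0.16      ]
tinT [ 0.31819776 -0.30036464  0.05      ]
cane [ 0.7142166  -0.26761528  0.13      ]
toe [0.65059115 0.08022877 0.095     ]
toe2 [0.55904278 0.0852784  0.095     ]
bc [ 0.7354346  -0.06308239  0.05      ]
bc2 [ 0.45982271 -0.03936811  0.05      ]
handletop side [ 0.51747458 -0.20648909  0.16      ]
side stop [0.60003397 0.01246762 0.09      ]
```

Post spacing comes out at 84 and 85 mm, as given. Mallet axis is at (0.518, -0.211) and the stop at (0.601, 0.011). Both views agree within a few mm.

```bash
cat >> h.py <<'E'
def need(X):
    from scipy.spatial.transform import Rotation as Ro
    s=state(); q=s['tcp_rot']; R=Ro.from_quat([q[1],q[2],q[3],q[0]]).as_matrix()
    print('t',s['t'],'pos',np.round(s['tool_pos'],4),'need',np.round(R.T@(np.array(X)-s['tool_pos']),4),'open',s['opening'],'F',np.round(s['wrist_force'],1)); return R
E
python3 -c "
from h import *
need([.45,.3,.404]);R=need([.5175,-.211,.404]);print(R, R.T@(np.array([.5175,-.211,.404])-np.array([.45,.3,.404])))"
```

```text
t 0.15 pos [0.1342 0.5588 0.4038] need [-0.3675 -0.1779 -0.    ] open 0.08533473407881545 F [-0.2  0.4 -0.7]
t 0.15 pos [0.1342 0.5588 0.4038] need [-0.5525 -0.659   0.0008] open 0.08533473407881545 F [-0.2  0.4 -0.7]
[[-9.72325277e-01  2.33630292e-01 -6.64316406e-04]
 [ 2.33631096e-01  9.72323880e-01 -1.66812950e-03]
 [ 2.56205123e-04 -1.77716945e-03 -9.99998388e-01]] [-0.18501745 -0.48108746  0.00080757]
```

Emit:
send_rows:
  increments:
    - [-0.025,-0.012,0,0,1]
    - [-0.025,-0.012,0,0,1]
    - [-0.025,-0.012,0,0,1]
    - [-0.025,-0.012,0,0,1]
    - [-0.025,-0.012,0,0,1]
    - [-0.025,-0.012,0,0,1]
    - [-0.025,-0.012,0,0,1]
    - [-0.025,-0.012,0,0,1]
    - [-0.025,-0.012,0,0,1]
    - [-0.025,-0.012,0,0,1]
    - [-0.025,-0.012,0,0,1]
    - [-0.025,-0.012,0,0,1]
    - [-0.025,-0.012,0,0,1]
    - [-0.025,-0.012,0,0,1]
    - [-0.018,-0.01,0,0,1]

```text
t: 1.4
tool_pos: [0.452, 0.2985, 0.4044]
tcp_rot: [0.0, 0.118, 0.993, -0.0]
wrist_force: [0.3, 0.3, 0.2]
opening: 0.0856
```

Emit:
send_rows:
  increments:
    - [-0.01,-0.026,0,0,1]
    - [-0.01,-0.026,0,0,1]
    - [-0.01,-0.026,0,0,1]
    - [-0.01,-0.026,0,0,1]
    - [-0.01,-0.026,0,0,1]
    - [-0.01,-0.026,0,0,1]
    - [-0.01,-0.026,0,0,1]
    - [-0.01,-0.026,0,0,1]
    - [-0.01,-0.026,0,0,1]
    - [-0.01,-0.026,0,0,1]
    - [-0.01,-0.026,0,0,1]
    - [-0.01,-0.026,0,0,1]
    - [-0.01,-0.026,0,0,1]
    - [-0.01,-0.026,0,0,1]
    - [-0.01,-0.026,0,0,1]
    - [-0.01,-0.026,0,0,1]
    - [-0.01,-0.026,0,0,1]
    - [-0.01,-0.026,0,0,1]
    - [0,0,0,0,1]
    - [0,0,0,0,1]

```text
t: 3.07
tool_pos: [0.5161, -0.1984, 0.4041]
tcp_rot: [-0.0, 0.119, 0.993, 0.0]
wrist_force: [0.2, -0.2, 0.3]
opening: 0.0852
```

```bash
python3 -c "
from h import *
c=snap('wrist','w1');need([.5175,-.211,.404]);print(proj(c,[.5175,-.211,.16]),proj(c,[.5175,-.211,.0]))"
```

```text
t 3.1167 pos [ 0.516  -0.1973  0.4041] need [-0.0046 -0.013   0.0001] open 0.08532558857501321 F [ 0.2  0.3 -0.6]
(np.float64(240.02030514739425), np.float64(209.75767909080437)) (np.float64(245.7430736201176), np.float64(167.76466484149142))
```

View pics/w1.png

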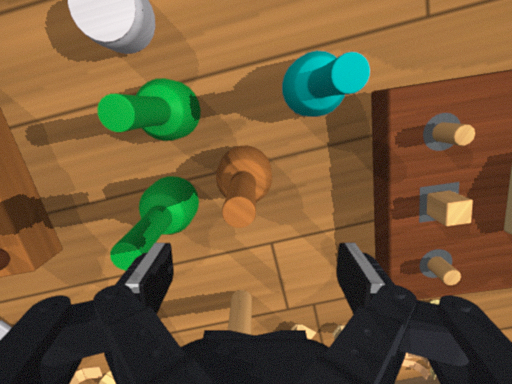

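Wrist view: brown handle end at about (239,212), predicted (240,210), so the mallet position holds within 2 mm. The green mallet by the left finger leaves about 34 mm of clearance.

Emit:
send_rows:
  increments:
    - [-0.005,-0.013,0,0,1]
    - [0,0,0,0,1]
    - [0,0,0.02,0,1]
    - [0,0,0.02,0,1]
    - [0,0,0.02,0,1]
    - [0,0,0,0,1]
    - [0,0,0,0,1]

```text
t: 3.7
tool_pos: [0.5177, -0.2101, 0.3436]
tcp_rot: [-0.001, 0.117, 0.993, 0.001]
wrist_force: [0.5, 0.4, 0.1]
opening: 0.0852
```

```bash
python3 -c "
from h import *
c=snap('wrist','w2');snap('top','t2');need([.5175,-.211,.28]);print(onz(c,239,212,.16),proj(c,[.5175,-.211,.16]))
print(onz(load('w1'),239,212,.16))"
```

```text
t 3.8 pos [ 0.5186 -0.2108  0.3461] need [ 0.0012 -0.0004  0.0661] open 0.08568247251549883 F [ 0.3 -0.9  0.7]
[ 0.49856396 -0.2150147   0.16      ] (np.float64(253.3683378630966), np.float64(239.28288715852233))
[ 0.51918096 -0.21229094  0.16      ]
```

View pics/w2.png

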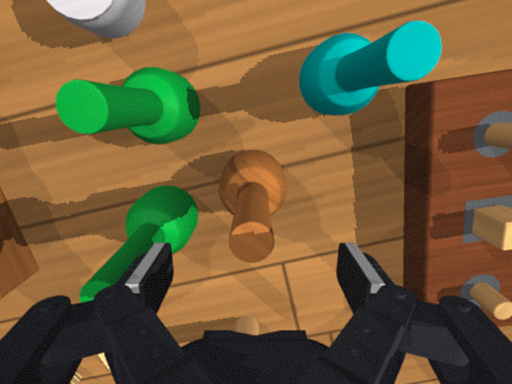

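View pics/t2.png

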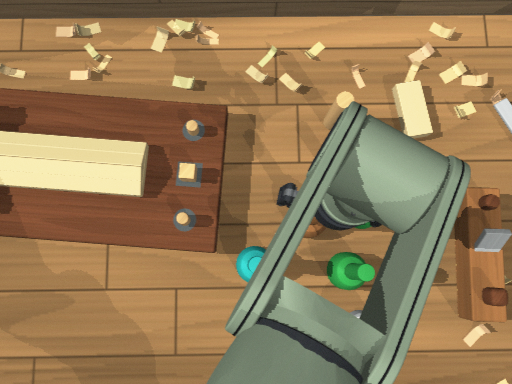

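Wrist view: handle end at about (251,242), centred between the fingers as predicted (253,239). Green is outside the left finger. Descending.

Emit:
send_rows:
  increments:
    - [0,0,0.015,0,1]
    - [0,0,0.015,0,1]
    - [0,0,0.015,0,1]
    - [0,0,0.013,0,1]
    - [0,0,0.006,0,1]
    - [0,0,0,0,1]
    - [0,0,0,0,0]
    - [0,0,0,0,0]
    - [0,0,0,0,0]
    - [0,0,0,0,0]
    - [0,0,0,0,0]
    - [0,0,0,0,0]
    - [0,0,0,0,0]
    - [0,0,0,0,0]

```text
t: 4.97
tool_pos: [0.5184, -0.2113, 0.2816]
tcp_rot: [0.001, 0.118, 0.993, -0.001]
wrist_force: [-1.1, -1.5, 4.8]
opening: 0.0264
```

```bash
python3 -c "
from h import *
need([.5175,-.211,.28]);snap('side','s3')"
```

```text
t 4.9667 pos [ 0.5184 -0.2113  0.2816] need [0.001  0.0001 0.0016] open 0.02644967800666723 F [-1.1 -1.5  4.8]
```

View pics/s3.png

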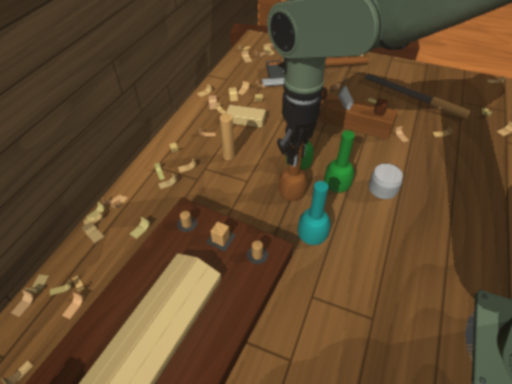

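Side view: fingers are closed on the brown handle at (293,155), opening 26 mm. Lifting 0.14 m.

Emit:
send_rows:
  increments:
    - [0,0,-0.01,0,0]
    - [0,0,-0.02,0,0]
    - [0,0,-0.02,0,0]
    - [0,0,-0.02,0,0]
    - [0,0,-0.02,0,0]
    - [0,0,-0.02,0,0]
    - [0,0,-0.02,0,0]
    - [0,0,-0.01,0,0]
    - [0,0,0,0,0]
    - [0,0,0,0,0]
    - [0,0,0,0,0]

```text
t: 5.93
tool_pos: [0.5175, -0.2104, 0.4185]
tcp_rot: [-0.002, 0.118, 0.993, 0.001]
wrist_force: [-0.3, 0.9, -4.6]
opening: 0.027
```

```bash
python3 -c "
from h import *
need([.601,.0106,.4216])"
```

```text
t 5.9333 pos [ 0.5175 -0.2104  0.4185] need [-0.0295  0.2344 -0.0029] open 0.02699494499210332 F [-0.3  0.9 -4.6]
```

Emit:
send_rows:
  increments:
    - [-0.002,0.016,0,0,0]
    - [-0.002,0.016,0,0,0]
    - [-0.002,0.016,0,0,0]
    - [-0.002,0.016,0,0,0]
    - [-0.002,0.016,0,0,0]
    - [-0.002,0.016,0,0,0]
    - [-0.002,0.016,0,0,0]
    - [-0.002,0.016,0,0,0]
    - [-0.002,0.016,0,0,0]
    - [-0.002,0.016,0,0,0]
    - [-0.002,0.016,0,0,0]
    - [-0.002,0.016,0,0,0]
    - [-0.002,0.016,0,0,0]
    - [-0.002,0.016,0,0,0]
    - [-0.002,0.01,0,0,0]
    - [0,0,0,0,0]
    - [0,0,0,0,0]
    - [0,0,0,0,0]

```text
t: 7.43
tool_pos: [0.6017, 0.009, 0.4198]
tcp_rot: [-0.001, 0.118, 0.993, -0.0]
wrist_force: [-0.4, 0.3, -3.9]
opening: 0.0266
```

```bash
python3 -c "
from h import *
c=snap('side','s4');t=snap('top','t4');need([.601,.0106,.4216]);
p=state()['tool_pos'];print('face pred side',proj(c,p-[0,0,.2816]),proj(c,p-[0.035,0,.2816]),proj(c,p-[-.035,0,.2816]),'grasp',proj(c,p-[0,0,.155]))
im=cv2.imread('pics/s4.png')[80:270,120:370];cv2.imwrite('pics/s4c.png',cv2.resize(im,None,fx=3,fy=3))"
```

```text
t 7.5333 pos [0.6017 0.0088 0.4204] need [ 0.0011  0.0016 -0.0012] open 0.02668553580983534 F [ 1.1  0.  -4. ]
face pred side (np.float64(218.50680139826994), np.float64(211.37227603151436)) (np.float64(235.23052362202034), np.float64(216.81226000359962)) (np.float64(202.188556641836), np.float64(206.06418799107226)) grasp (np.float64(212.72719144595098), np.float64(164.17666049705608))
```

View pics/s4c.png

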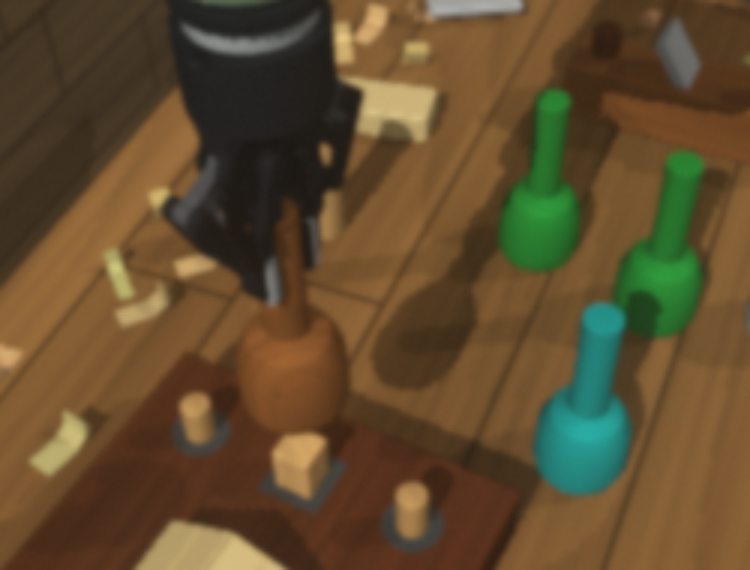

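View pics/t4.png

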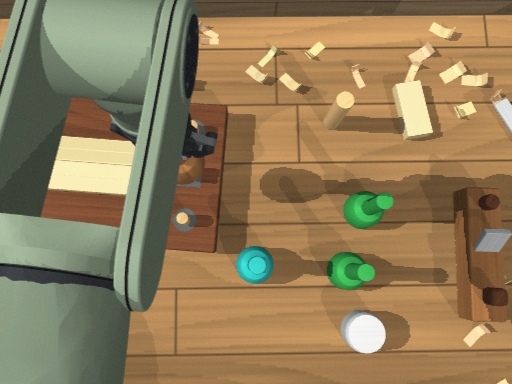

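Side view: the mallet hangs upright, head (crop (292,375)) above the square stop (crop (300,462)) and clear of both pegs. The face should be at 0.139 m. I'll strike 0.084 m down at 0.24 m/s, to about 5 mm above the board, then lift.

Emit:
send_rows:
  increments:
    - [0.001,0.002,0,0,0]
    - [0,0,0,0,0]
    - [0,0,0.02,0,0]
    - [0,0,0.02,0,0]
    - [0,0,0.02,0,0]
    - [0,0,0.02,0,0]
    - [0,0,0.004,0,0]
    - [0,0,0,0,0]
    - [0,0,0,0,0]

```text
t: 8.28
tool_pos: [0.6014, 0.0117, 0.3371]
tcp_rot: [-0.0, 0.118, 0.993, -0.0]
wrist_force: [0.3, 0.2, -3.9]
opening: 0.0262
```

```bash
python3 -c "
from h import *
c=snap('side','s5');need([.601,.0106,.3371]);
im=cv2.imread('pics/s5.png')[80:270,120:370];cv2.imwrite('pics/s5c.png',cv2.resize(im,None,fx=3,fy=3))"
```

```text
t 8.3333 pos [0.6013 0.0117 0.337 ] need [ 0.0001 -0.0012 -0.0001] open 0.02650088288558399 F [ 0.2 -0.4 -4. ]
```

View pics/s5c.png

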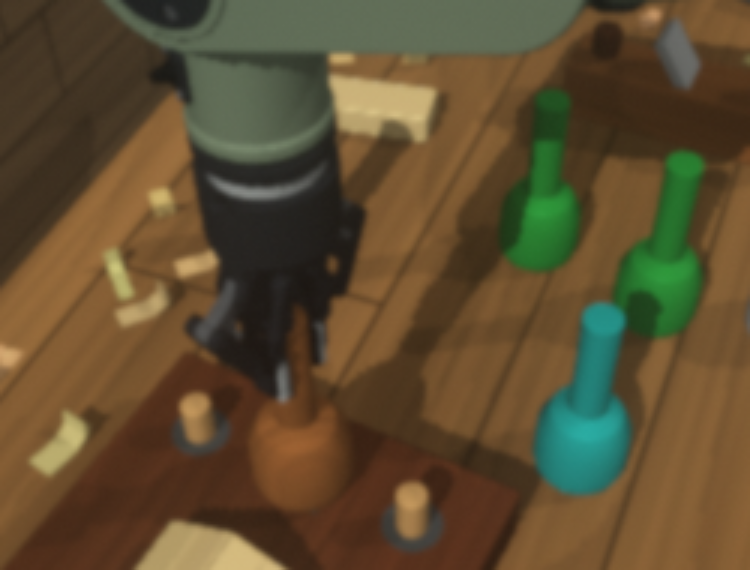

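The head is down over the stop and both pegs stand (crop (197,415) and (410,510)). Lifting away to look.

Emit:
send_rows:
  increments:
    - [0,0,-0.01,0,0]
    - [0,0,-0.02,0,0]
    - [0,0,-0.02,0,0]
    - [0,0,-0.02,0,0]
    - [0,0,-0.015,0,0]
    - [0.002,-0.016,0,0,0]
    - [0.002,-0.016,0,0,0]
    - [0.002,-0.016,0,0,0]
    - [0.002,-0.016,0,0,0]
    - [0.002,-0.016,0,0,0]
    - [0.002,-0.016,0,0,0]
    - [0.002,-0.016,0,0,0]
    - [0.002,-0.016,0,0,0]
    - [0.002,-0.016,0,0,0]
    - [0.002,-0.016,0,0,0]
    - [0,0,0,0,0]
    - [0,0,0,0,0]

```text
t: 9.75
tool_pos: [0.5443, -0.1396, 0.4227]
tcp_rot: [0.001, 0.118, 0.993, 0.0]
wrist_force: [0.5, 1.2, -3.6]
opening: 0.0265
```

```bash
python3 -c "
from h import *
c=snap('side','s6');need([.5175,-.211,.424]);
im=cv2.imread('pics/s6.png')[80:270,120:370];cv2.imwrite('pics/s6c.png',cv2.resize(im,None,fx=3,fy=3))
for z in (.051,.055,.06,.09): print(z,(np.array(proj(c,[.601,.0106,z]))-[120,80])*3, [np.round((np.array(proj(c,[.601+a*.014,.0106+b*.014,z]))-[120,80])*3) for a in(-1,1) for b in (-1,1)])"
```

```text
t 9.8 pos [ 0.5445 -0.139   0.4225] need [ 0.0094 -0.0763 -0.0015] open 0.02630284540213575 F [ 0.1  0.4 -3.6]
0.051 [304.92696349 475.06716547] [array([332., 466.]), array([315., 497.]), array([295., 454.]), array([278., 484.])]
0.055 [304.52116535 471.76893745] [array([331., 463.]), array([314., 494.]), array([295., 450.]), array([277., 481.])]
0.06 [304.00962979 467.61130148] [array([331., 458.]), array([314., 490.]), array([294., 446.]), array([277., 477.])]
0.09 [300.83659442 441.82164581] [array([329., 432.]), array([311., 464.]), array([291., 420.]), array([273., 451.])]
```

View pics/s6c.png

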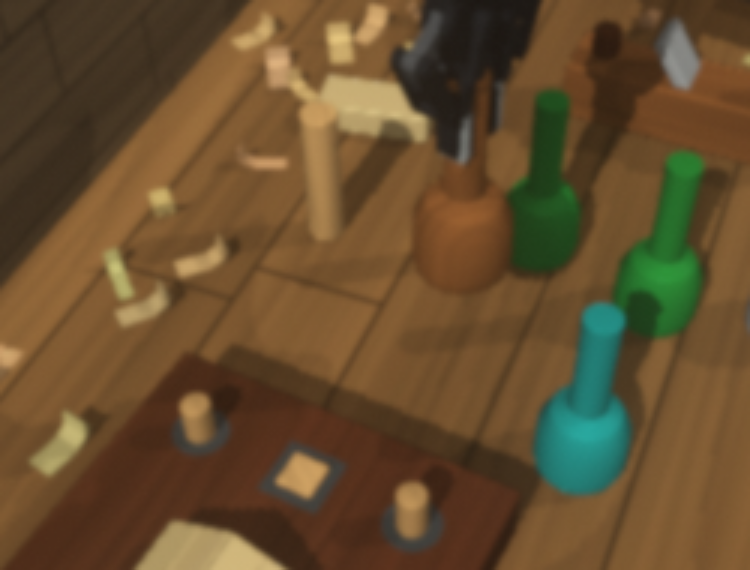

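The stop top is now flush at crop (302,475), against (305,475) predicted for level, and both pegs stand unchanged. Returning the mallet to its original spot.

Emit:
send_rows:
  increments:
    - [0.002,-0.015,0,0,0]
    - [0.002,-0.015,0,0,0]
    - [0.002,-0.015,0,0,0]
    - [0.002,-0.015,0,0,0]
    - [0.001,-0.016,0,0,0]
    - [0,0,0,0,0]
    - [0,0,0.02,0,0]
    - [0,0,0.02,0,0]
    - [0,0,0.02,0,0]
    - [0,0,0.02,0,0]
    - [0,0,0.02,0,0]
    - [0,0,0.015,0,0]
    - [0,0,0.01,0,0]
    - [0,0,0,0,0]
    - [0,0,0,0,0]
    - [0,0,0,0,0]

```text
t: 11.13
tool_pos: [0.5189, -0.2108, 0.2981]
tcp_rot: [0.001, 0.117, 0.993, -0.0]
wrist_force: [0.1, 0.4, -3.0]
opening: 0.0267
```

```bash
python3 -c "
from h import *
c=snap('side','s7');need([.5175,-.211,.2816]);
im=cv2.imread('pics/s7.png')[80:220,200:410];cv2.imwrite('pics/s7c.png',cv2.resize(im,None,fx=3.5,fy=3.5))"
```

```text
t 11.1833 pos [ 0.5189 -0.211   0.2984] need [ 0.0014 -0.0003  0.0168] open 0.02630142030220198 F [-0.1  0.5 -3.9]
```

View pics/s7c.png

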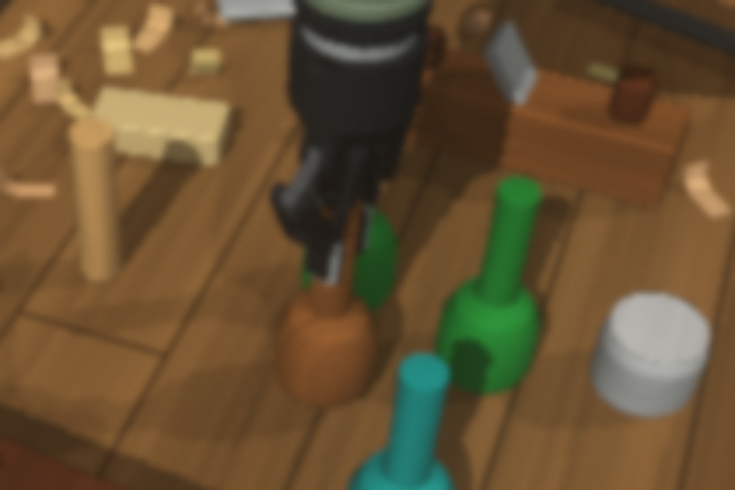

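The mallet hangs upright at crop (325,345), just above its old place, with its neighbours clear. Lowering slowly.

Emit:
send_rows:
  increments:
    - [0,0,0.005,0,0]
    - [0,0,0.004,0,0]
    - [0,0,0.003,0,0]
    - [0,0,0.002,0,0]
    - [0,0,0.001,0,0]
    - [0,0,0,0,0]
    - [0,0,0,0,0]
    - [0,0,0,0,0]

```text
t: 11.85
tool_pos: [0.5181, -0.2109, 0.2817]
tcp_rot: [0.0, 0.118, 0.993, -0.0]
wrist_force: [-0.3, -0.0, -3.9]
opening: 0.0265
```

```bash
python3 -c "
from h import *
need([.5175,-.211,.2816])"
```

```text
t 11.85 pos [ 0.5181 -0.2109  0.2817] need [ 0.0006 -0.0002  0.0001] open 0.026521980676026426 F [-0.3 -0.  -3.9]
```

Not yet touching (still carrying 3.9 N), so I'll continue in 1 mm steps.

Emit:
send_rows:
  increments:
    - [0,0,0.001,0,0]
    - [0,0,0,0,0]
    - [0,0,0.001,0,0]
    - [0,0,0,0,0]

```text
t: 12.18
tool_pos: [0.5185, -0.2111, 0.2817]
tcp_rot: [0.001, 0.118, 0.993, -0.0]
wrist_force: [-3.1, 1.9, 8.2]
opening: 0.0263
```

The bench now pushes back with 8 N, so the mallet is seated. Releasing.

Emit:
send_rows:
  increments:
    - [0,0,0,0,0.45]
    - [0,0,0,0,0.6]
    - [0,0,0,0,0.8]
    - [0,0,0,0,1]
    - [0,0,0,0,1]
    - [0,0,0,0,1]
    - [0,0,0,0,1]
    - [0,0,-0.01,0,1]
    - [0,0,-0.02,0,1]
    - [0,0,-0.02,0,1]
    - [0,0,-0.02,0,1]
    - [0,0,-0.02,0,1]
    - [0,0,-0.02,0,1]
    - [0,0,-0.02,0,1]
    - [0,0,0,0,1]

```text
t: 13.43
tool_pos: [0.5193, -0.2115, 0.4158]
tcp_rot: [0.005, 0.118, 0.993, -0.002]
wrist_force: [0.6, -0.5, 1.0]
opening: 0.0855
```

Emit:
send_rows:
  increments:
    - [0.01,0.03,-0.01,0,1]
    - [0.01,0.03,-0.01,0,1]
    - [0.01,0.03,-0.01,0,1]
    - [0.01,0.03,0,0,1]
    - [0.01,0.03,0,0,1]
    - [0.01,0.03,0,0,1]
    - [0.01,0.03,0,0,1]
    - [0.01,0.03,0,0,1]
    - [0.01,0.03,0,0,1]
    - [0.01,0.03,0,0,1]
    - [0,0.03,0,0,1]
    - [0,0.03,0,0,1]
    - [0,0.03,0,0,1]
    - [0,0.03,0,0,1]
    - [0,0,0,0,1]
    - [0,0,0,0,1]

```text
t: 14.77
tool_pos: [0.5187, 0.2221, 0.4388]
tcp_rot: [-0.001, 0.116, 0.993, -0.0]
wrist_force: [1.0, 0.1, 0.2]
opening: 0.0855
```

```bash
python3 -c "
from h import *
snap('side','s8');c=snap('top','t8');need([.5175,-.211,.28]);print(proj(c,[.5175,-.211,.16]),proj(c,[.5175,-.211,.04]))"
```

```text
t 14.8667 pos [0.5187 0.2205 0.4391] need [-0.0998 -0.4196  0.1595] open 0.08551784597799614 F [-0.8 -1.3 -0.2]
(np.float64(319.76958464330596), np.float64(211.7138809203301)) (np.float64(308.69016735876323), np.float64(218.56656647125712))
```

View pics/s8.png

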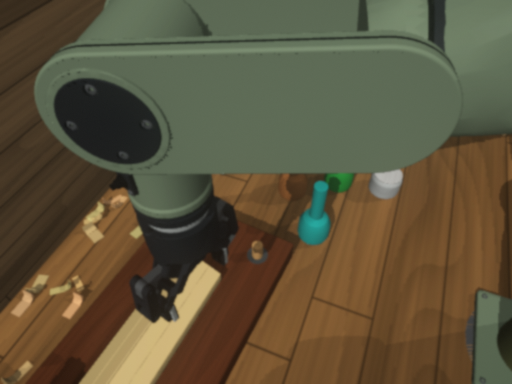

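View pics/t8.png

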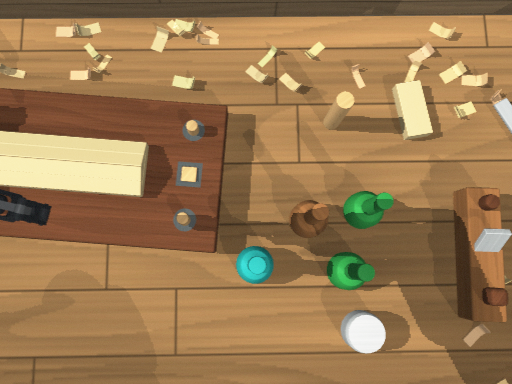

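Top view: the mallet stands upright at its old spot, head (309,218) and handle end (320,212), as for a vertical axis. The stop is flush at (189,174), both pegs are standing at (193,128) and (184,219), and the gripper is clear in the air. Handing in.

```bash
python3 -c "
from h import *
print(job_done())"
```

```text
the job is handed in; nothing more can be done
None
```

I picked up the brown mallet by its handle and drove the square stop (the middle post) down with one blow. I commanded 0.24 m/s for it. I then stood the mallet back on its head at its original place, let go, moved the arm clear and handed in at about 14.9 s.

**Last checks:**
- **Stop:** after the blow, the side view showed its top flush with the board, within 1 mm of where a level top should appear. The final top view agrees.
- **Pegs:** both round pegs look as they did at the start.
- **Mallet:** it stands upright. In the top view its handle end and head are within about a pixel of where a vertical mallet at that spot should appear. The gripper is open and clear of everything.

**Not confirmed:** the final side view of the mallet and stop was blocked by the arm, so their end state rests on the top view alone. The stop's speed during the blow was not measured. No check failed or disagreed, and the hand-in gave no verdict.

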